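Slide the bur chest back into its place

TASK

On the goldsmith's bench, push the open top drawer of the tall wooden bur chest shut, then slide the chest away from you into the gap between the pliers rack and the needle-file block until its back is square and flush against the front board of the back shelf. It is heavy and tips easily, so push it low down: it must slide upright and never tip or be lifted. Leave the drawer shut and everything else on the bench as it stands.

Things in the scene. Friction and masses are not known exactly. Their poses are not given: they have to be found in the camera images.
- chest: bur chest: an upright wooden box of four drawers, 84 mm deep (x), 130 wide (y), 204 high, 1.2 to 2 kg, loose on the bench (friction about 0.6). Origin: centre of its underside; x points from its drawer front (x = -42 mm) to its back (+42 mm), z up. Pushed at its foot it slides; pushed at half its height or above it tips over. It starts 95 to 135 mm short of the shelf, turned up to 0.25 rad and offset from the gap
- chest_foot (a point): the middle of the front of the chest's foot, 15 mm above the bench: a plain solid plinth 30 mm high over the full 130 mm width, flush with the drawer fronts above it; axes of the chest
- chest_back (a point): the middle of the lower edge of the chest's back, at x = +42 mm, z = 0 in the chest's frame; same axes as the chest
- top_drawer (a joint): how far the top drawer stands out of the chest, in m: 0 is shut (its front flush with the other drawer fronts), it starts 0.02 to 0.04 open; slides along the chest's x with about 1 N of friction, no spring, and stays where it is left
- drawer_face (a point): the centre of the outer face of the top drawer's front (127 mm wide, 39 high), 176 mm above the bench; moves with the drawer; axes of the chest. Each of the four drawer fronts has a brass knob in its middle, 14 mm across and 12 mm proud, at 51, 93, 134 and 176 mm above the bench
- bay (a point): where the middle of the chest's back edge belongs: the point on the bench at the foot of the back shelf's front board, in the middle of the gap. x points straight into the board (away from the robot), y to the left, z up. The shelf is a fixed wooden plank unit, 94 mm high and about 1 m long; the gap is 170 mm wide
- rack_corner (a point): the corner of the pliers rack nearest the robot and the gap, on the bench: y = +85 mm from the bay, 46 mm out from the board. The rack is fixed, pale wood, 170 mm long, 135 mm high with its pliers; axes of the bay
- files_corner (a point): the corner of the needle-file block nearest the robot and the gap, on the bench: y = -85 mm from the bay, 46 mm out from the board. The block is fixed, pale wood, 160 mm long, 130 mm high with its files; axes of the bay
- teacup: white porcelain cup without handle, 72 mm across, 62 mm high, origin at the centre of its underside; a bystander
- oil_bottle: small amber bottle with black cap, 48 mm across, 95 mm high, origin at the centre of its underside; a bystander
- wax_tin: flat aluminium tin, 68 mm across, 45 mm high, origin at the centre of its underside; a bystander
- pliers: red-handled pliers lying flat, 155 mm long, 13 mm high, origin on the bench under the pivot; a bystander
- mandrel: tapered steel ring mandrel lying down, 270 mm long, up to 25 mm thick, origin on the bench under its middle; a bystander
- mallet: wooden mallet lying down, 220 mm long, along its own x; a bystander
- bench_brush: bench brush lying down, 200 mm long, along its own x; a bystander

How it is judged:
By the outcome, as a careful person would: the job done as asked, in the order asked, and still so for the second after the job is handed in, with the robot touching nothing.
It also fails if it takes over 51 s, if anything falls off the work surface, if the arm or the gripper's body presses on something with over 40 N, if the wrist force passes 120 N, or if a joint passes its speed limit or range.

ROBOT

A 6-joint arm with a two-finger parallel gripper is mounted at the origin on the work surface. World frame = base frame: x ahead of the robot, y to its left, z up, the work surface at z = 0. Lengths are in m, angles in rad, forces in N, time in s.
With the tool pointing down it reaches from about 0.35 to 0.95 m from the base axis. Payload 17.4 kg.
Tool frame: the origin (TCP) lies midway between the tips of the shut fingers; the grasp point (between the pads) lies r.grasp_offset behind it (r.grasp_offset is the distance from the TCP to the grasp point, in m); z points along the fingers, x is the direction in which the jaws open and shut, and the axes are right-handed (so a half turn about z gives the same grasp; the last joint's range is limited). The gripper opens to 93 mm and grips with 3 to 60 N. Pads are 15 mm wide; open, the fingers measure 128 mm over their backs; the gripper's body (75 mm by 188 mm) begins 65 mm behind the grasp point.
Start: joints at [1.216, 0.116, 1.442, -0, 1.584, -0.038], TCP at [0.21, 0.641, 0.219] pointing down, gripper open.
Joint ranges: [-2.83, 2.83], [-0.83, 2.19], [0.07, 2.5], [-1.14, 4.28], [0.01, 3], [-2.97, 2.97]. Speed limits (rad/s): [1.89, 1.89, 2.22, 3.14, 3.14, 3.14].

INTERFACE

Orientations are given as a 3x3 rotation matrix whose columns are the frame's x, y, z axes.
In Python, from cell import r, camera, recognise gives the robot as it stands.
- The arm moves only by the shell command python3 -m inch 'ROWS' [OPENING]. ROWS is JSON, a list of rows, each an object with "offset": the shift along the tool's x, y, z in mm, a list of three; "spin": the turn about the tool's z in rad. In form: [{"offset": [tx, ty, tz], "spin": spin}, ...]. A call has 1 to 8 rows; each row is the pose to reach, as a shift and turn from the pose commanded when the call began, along the tool's axes at that moment; what a row does not reach only later rows make up. A row lasts 1/10 s, in which the tool goes at most 50 mm and 8.59 degrees, less where a joint would pass 70% of its speed; a pose out of reach is approached as far as the arm can. A call with a gripper value outside its range is refused whole. OPENING is the finger opening in mm, from 0 to 93, set as the call begins (- or left out, the last holds). The fingers move at their own pace and stop on an object; the grip force is fixed at half the most. Time passes only in rows, so rows that repeat a pose let the fingers close. It gives the time, the measured TCP pose, the force and the opening at its end, in the units of the state.
- r.observe(): the state, without advancing time (a new reading comes with each control period).
- camera(name): name is "scene" or "top" or "wrist"; returns a dict with "color" (384x512x3 uint8, red, green, blue), "intrinsics" (3x3 intrinsics, pixels), "k1" (the pictures are not rectified: a ray, as slopes to the right and down, at radius r is drawn at 1 + k1 r^2 times it, then the intrinsics apply), "eye" and "orientation" of the camera in the world; the wrist camera has in their place "T_tool_cam" (4x4, takes a point from camera to tool coordinates, whose origin is the TCP and whose axes are the tool frame's). Camera axes: x right, y down, z forward; pixel columns grow to the right and rows downward; lengths in m; the calibration is good to about 2 mm. A picture is of the moment at which its call begins: read the wrist's pose just before it. There is no depth.
- r.job_done(): hands the job in, once; it reports no verdict.
Trained networks look in the newest picture that a camera, given by its name, has taken for a name from the list of things; names that differ only in an ending like _2 or _b are one class to them, and where a whole thing is asked for, a point or a joint stands for the part that bears it (a point fixed in the world has none). Each returns a list of dicts, best first, with "confidence" (0 to 1); they miss things now and then, are a little off and sometimes report something else, mostly with a low value. They report only what shows in the picture. A call takes as long as a camera call.
- recognise(camera, name): "location" ([row, column] in pixels, amid what is visible of it).
The state is a dict: "clock": time; "joint_positions": joint angles; "joint_vel": joint speeds; "effort": joint torques, N m; "eef_pos": TCP position; "tcp_rot": TCP orientation; "wrist_force": force on the tool from outside, world axes, zero at the start; "ft_torque": the same for the moment, N m; "width": finger opening in m.
Only numpy, scipy, OpenCV 4.12 (cv2) and the standard library are available. Lean on these libraries where they do the work, as an engineer would, in place of code of your own. Each camera call takes 0.05 s, during which the arm holds its last target.

## Working session

There is one attempt and no reset: what is moved stays moved. The work goes in short steps, Python scripts to look and compute and a shell command to move; the robot and the scene stay as the last step left them, time stands still between calls to the robot, and variables do not carry over. Pictures are saved under pics/ and viewed, and the job is handed in when it is done.

```bash
ls; mkdir -p pics; python3 - <<'E'
from cell import r,camera,recognise
import cv2
for n in ["scene","top","wrist"]:
    o=r.observe(); c=camera(n); cv2.imwrite(f"pics/{n}0.png",c["color"][:,:,::-1])
    print(n,{k:(v.tolist() if hasattr(v,'tolist') else v) for k,v in c.items() if k!="color"})
    for t in ["chest","chest_foot","drawer_face","top_drawer","teacup","oil_bottle","wax_tin","pliers","mandrel","mallet","bench_brush","rack_corner","files_corner","bay"]:
        try: print(t,[(list(map(float,d["location"])),round(float(d["confidence"]),2)) for d in recognise(n,t)][:2])
        except Exception as e: print(t,e)
print(r.observe(), r.grasp_offset)
E
```

```text
pics
scene {'intrinsics': [[364.67884983657865, 0.0, 259.67190170701963], [0.0, 364.67884983657865, 188.7743797265739], [0.0, 0.0, 1.0]], 'k1': 0.008519233482725081, 'eye': [1.4225870889135936, 0.4740390538869845, 0.6997064942669409], 'orientation': [[-0.44717061478770553, 0.45703281912254545, -0.7688689378010299], [0.8941667798359237, 0.20683713330522563, -0.3970946614145438], [-0.022454645582602767, -0.8650661261030714, -0.5011550522151649]]}
chest [([204.1, 274.4], 0.77), ([278.6, 275.8], 0.32)]
chest_foot [([205.7, 272.1], 0.8)]
drawer_face [([209.0, 172.1], 0.74), ([174.8, 288.6], 0.49)]
top_drawer [([178.4, 301.3], 0.65)]
teacup [([207.4, 173.4], 0.7)]
oil_bottle [([238.8, 337.1], 0.57)]
wax_tin [([212.8, 212.0], 0.76)]
pliers [([194.2, 225.7], 0.5)]
mandrel [([227.2, 367.2], 0.69)]
mallet [([194.8, 206.3], 0.78)]
bench_brush [([260.0, 389.8], 0.72), ([173.3, 289.1], 0.61)]
rack_corner [([278.4, 272.7], 0.62)]
files_corner [([279.9, 274.2], 0.87)]
bay [([282.0, 272.1], 0.79)]
top {'intrinsics': [[424.55070255262217, 0.0, 259.40903785184344], [0.0, 424.55070255262217, 197.823600
[... 1635 characters left out ...]
7.36356158e-06,
        1.58403527e+00, -3.78263207e-02]), 'joint_vel': array([ 0.00084802,  0.00043101,  0.00176155, -0.00011268, -0.00061874,
       -0.0002985 ]), 'effort': array([-1.77815746e-04, -7.21016765e+01, -6.22749281e+01,  7.78847910e-02,
        1.84620201e-02, -5.16646548e-05]), 'eef_pos': array([0.21028106, 0.6414207 , 0.21867082]), 'tcp_rot': array([[ 3.11481673e-01,  9.50252160e-01,  5.93197178e-06],
       [ 9.50252160e-01, -3.11481673e-01, -5.18427883e-06],
       [-3.07867167e-06,  7.25167684e-06, -1.00000000e+00]]), 'wrist_force': array([0.80877951, 0.22772382, 0.04860441]), 'ft_torque': array([-0.00166516, -0.00070701, -0.00790958]), 'width': 0.09295512931599874} 0.0188
```

View pics/scene0.png

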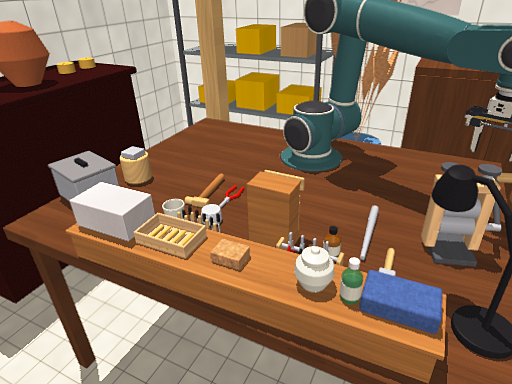

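View pics/top0.png

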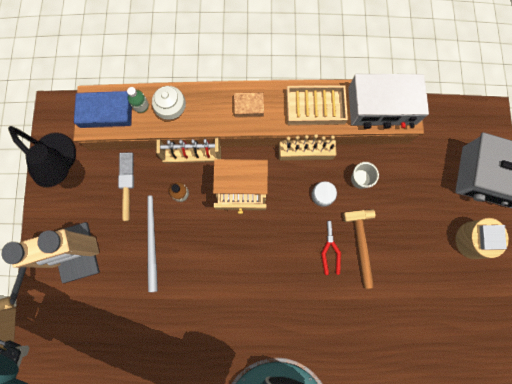

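```bash
python3 - <<'E'
import cv2
a=cv2.imread('pics/top0.png')[60:240,150:350]; cv2.imwrite('pics/top0z.png',cv2.resize(a,(800,720),interpolation=cv2.INTER_CUBIC)[:600])
a=cv2.imread('pics/scene0.png')[130:300,160:400]; cv2.imwrite('pics/scene0z.png',cv2.resize(a,(800,567),interpolation=cv2.INTER_CUBIC))
E
```

```text
(no output)
```

View pics/top0z.png

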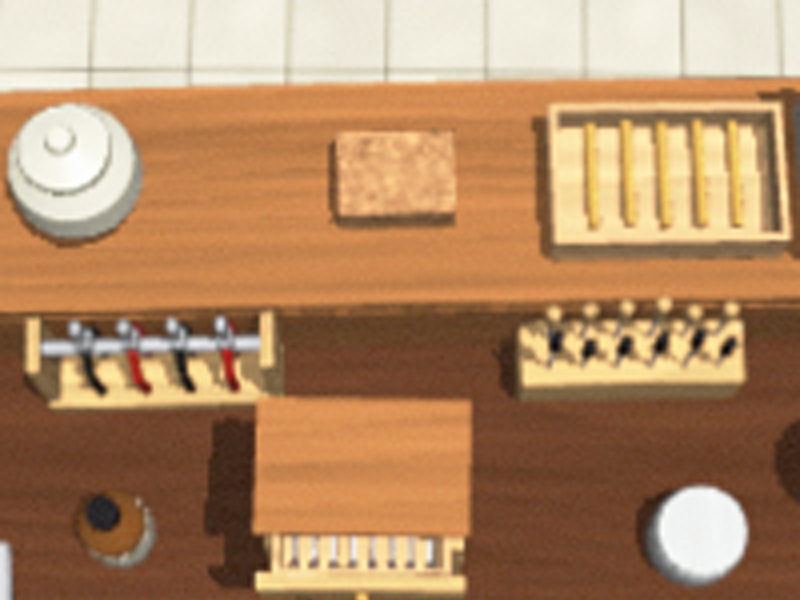

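View pics/scene0z.png

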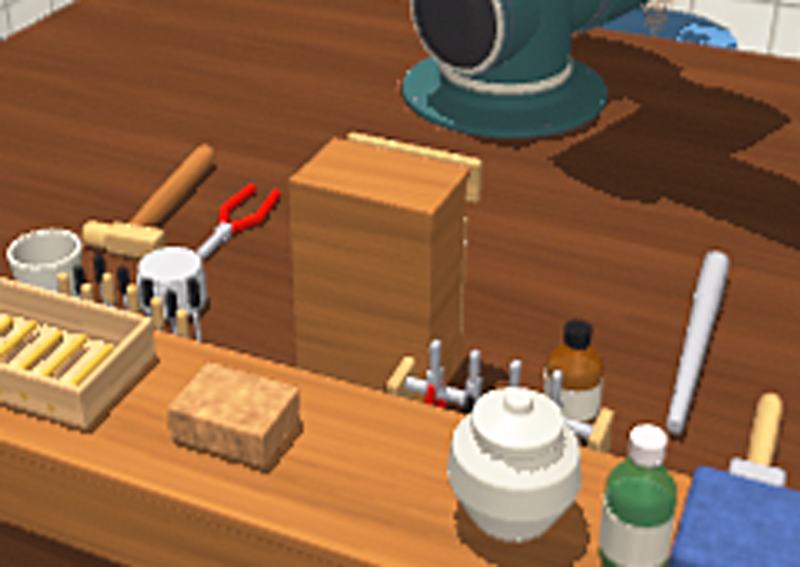

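```bash
cat > h.py <<'E'
import numpy as np,cv2
TOP=dict(K=np.array([[424.55070255262217,0,259.40903785184344],[0,424.55070255262217,197.8236008276356],[0,0,1.]]),k1=-0.11162833496879952,eye=np.array([0.3843564073159442,0.0676572271742114,1.2070295928715011]),R=np.array([[0.0037271798401107294,-0.9856231179747391,0.1689176646896147],[-0.9998410937057074,-0.0066177765096094385,-0.01655271492667637],[0.01743259785041878,-0.16882912766410446,-0.9854911619006858]]))
SC=dict(K=np.array([[364.67884983657865,0,259.67190170701963],[0,364.67884983657865,188.7743797265739],[0,0,1.]]),k1=0.008519233482725081,eye=np.array([1.4225870889135936,0.4740390538869845,0.6997064942669409]),R=np.array([[-0.44717061478770553,0.45703281912254545,-0.7688689378010299],[0.8941667798359237,0.20683713330522563,-0.3970946614145438],[-0.022454645582602767,-0.8650661261030714,-0.5011550522151649]]))
def wr(c,o):
    T=np.array(c["T_tool_cam"]);R=np.array(o["tcp_rot"])
    return dict(K=np.array(c["intrinsics"]),k1=c["k1"],eye=np.array(o["eef_pos"])+R@T[:3,3],R=R@T[:3,:3])
def ray(cam,u,v):
    d=np.array([cam["k1"],0,0,0],float)
    p=cv2.undistortPoints(np.array([[[u,v]]],float),cam["K"],d)[0,0]
    return cam["R"]@np.array([p[0],p[1],1])
def at(cam,u,v,z):
    d=ray(cam,u,v);e=cam["eye"];return e+d*(z-e[2])/d[2]
def proj(cam,P):
    q=cam["R"].T@(np.array(P)-cam["eye"]);s=q[:2]/q[2];s=s*(1+cam["k1"]*(s@s));return cam["K"][:2,:2]@s+cam["K"][:2,2]
E
python3 - <<'E'
from h import *
np.set_printoptions(precision=4,suppress=True)
z=lambda x,y:(150+x/4-.375,60+y/4-.375)
for n,x,y,h in [("cbl",258,400,.204),("cbr",472,402,.204),("cfr",470,535,.204),("cfl",253,530,.204),("dfl",256,576,.196),("dfr",466,575,.196),("dfront-l",256,591,.196),("dfront-r",464,591,.196),("shelf L",10,314,.094),("shelf R",790,303,.094),("shelfL0",20,318,.094),("filesbot",520,398,0),("files R",743,383+12,0),("rack R?",283,402,0),("rack L",50,408,0)]:
    print(n,at(TOP,*z(x,y),h))
for n,x,y,h in [("tin",[194.2,326.8],0,.03),("bottle",[189.3,182.1],0,.05),("pliers",[245.5,328.4],0,0),("mandrel",[240,151],0,0)]:
    print(n,at(TOP,x[1],x[0],h))
E
```

```text
cbl [0.6499 0.1615 0.204 ]
cbr [0.6496 0.0311 0.204 ]
cfr [0.5672 0.0323 0.204 ]
cfl [0.5694 0.1626 0.204 ]
dfl [0.5427 0.161  0.196 ]
dfr [0.5442 0.0344 0.196 ]
dfront-l [0.5336 0.1608 0.196 ]
dfront-r [0.5344 0.0356 0.196 ]
shelf L [0.7391 0.3436 0.094 ]
shelf R [ 0.7516 -0.1925  0.094 ]
shelfL0 [0.7363 0.3365 0.094 ]
filesbot [ 0.7069 -0.0116  0.    ]
files R [ 0.711  -0.1767  0.    ]
rack R? [0.7025 0.1622 0.    ]
rack L [0.6971 0.3334 0.    ]
tin [ 0.5978 -0.143   0.03  ]
bottle [0.6052 0.263  0.05  ]
pliers [ 0.4547 -0.1498  0.    ]
mandrel [0.4673 0.3557 0.    ]
```

```bash
python3 - <<'E'
import cv2
a=cv2.imread('pics/scene0.png')[30:180,412:512]; cv2.imwrite('pics/g.png',cv2.resize(a,(400,600),interpolation=cv2.INTER_CUBIC))
E
```

```text
(no output)
```

View pics/g.png

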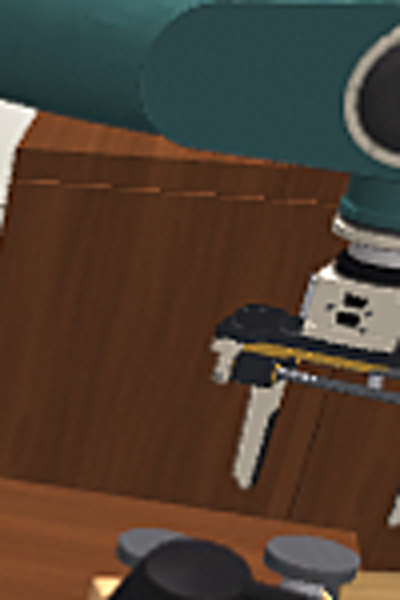

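View pics/wrist0.png

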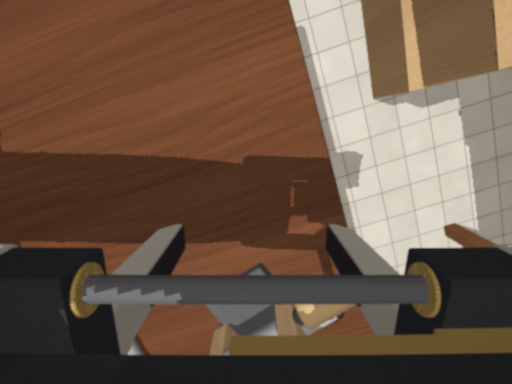

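```bash
python3 -m inch '[{"offset":[0,0,-50],"spin":0},{"offset":[-533,427,-100],"spin":-0.33},{"offset":[-533,427,-100],"spin":-0.33},{"offset":[-533,427,-100],"spin":-0.33},{"offset":[-533,427,-100],"spin":-0.33},{"offset":[-533,427,-100],"spin":-0.33},{"offset":[-533,427,-100],"spin":-0.33},{"offset":[-533,427,-100],"spin":-0.33}]' 0
```

```text
clock: 3.05
eef_pos: [0.3329, 0.3127, 0.2945]
tcp_rot: [[-0.014, 1.0, 0.001], [1.0, 0.014, 0.0], [0.0, 0.001, -1.0]]
wrist_force: [0.9, -0.2, 0.2]
width: 0.0334
```

```bash
python3 -m inch '[{"offset":[-313,120,-60],"spin":0},{"offset":[-313,120,-60],"spin":0},{"offset":[-313,120,-60],"spin":0},{"offset":[-313,120,-60],"spin":0},{"offset":[-313,120,-60],"spin":0},{"offset":[-313,120,-60],"spin":0},{"offset":[-313,120,-60],"spin":0},{"offset":[-313,120,-60],"spin":0}]'
```

```text
clock: 3.85
eef_pos: [0.458, -0.0005, 0.3547]
tcp_rot: [[-0.009, 1.0, 0.0], [1.0, 0.009, -0.001], [-0.001, 0.0, -1.0]]
wrist_force: [-1.0, 1.1, -0.4]
width: 0.0004
```

```bash
python3 -m inch '[{"offset":[0,800,0],"spin":0},{"offset":[0,800,0],"spin":0},{"offset":[0,800,0],"spin":0},{"offset":[0,800,0],"spin":0},{"offset":[0,800,0],"spin":0},{"offset":[0,800,0],"spin":0},{"offset":[0,800,0],"spin":0},{"offset":[0,800,0],"spin":0}]'; python3 -c "
from cell import r;print(r.observe())"
```

```text
clock: 4.65
eef_pos: [0.8508, 0.0096, 0.3537]
tcp_rot: [[-0.014, 1.0, -0.001], [1.0, 0.014, 0.0], [0.0, -0.001, -1.0]]
wrist_force: [0.1, 0.0, 0.1]
width: 0.0005
{'clock': 4.65, 'joint_positions': array([-1.87206475e-02,  5.43565942e-01,  6.95616676e-01,  1.57867317e-04,
        1.90320355e+00, -1.60328047e+00]), 'joint_vel': array([ 1.62880932e-02,  1.14122257e+00, -1.56895515e+00,  1.95561639e-04,
        4.11619017e-01,  1.81165106e-02]), 'effort': array([ 2.17242222e-01, -1.18118112e+02, -4.58447027e+01, -2.81061606e-03,
       -9.98130441e-01, -3.07015004e-02]), 'eef_pos': array([0.85084833, 0.0096193 , 0.35367189]), 'tcp_rot': array([[-1.38144435e-02,  9.99904263e-01, -7.90581314e-04],
       [ 9.99904561e-01,  1.38145773e-02,  1.64053666e-04],
       [ 1.74959507e-04, -7.88239551e-04, -9.99999674e-01]]), 'wrist_force': array([0.13820519, 0.006378  , 0.13990603]), 'ft_torque': array([ 0.04275087, -0.00300887, -0.03034716]), 'width': 0.0005065936326287241}
```

```bash
python3 -m inch '[{"offset":[0,400,0],"spin":0},{"offset":[0,400,0],"spin":0},{"offset":[0,400,0],"spin":0},{"offset":[0,400,0],"spin":0},{"offset":[0,400,0],"spin":0},{"offset":[0,400,0],"spin":0},{"offset":[0,400,0],"spin":0},{"offset":[0,400,0],"spin":0}]'; python3 -c "
from cell import r;print(r.observe())"
```

```text
clock: 5.45
eef_pos: [0.9913, 0.0108, 0.2915]
tcp_rot: [[-0.013, 0.999, 0.04], [1.0, 0.013, 0.0], [-0.0, 0.04, -0.999]]
wrist_force: [0.2, 0.8, 0.4]
width: 0.0002
{'clock': 5.45, 'joint_positions': array([-1.50881439e-02,  1.01782412e+00,  7.23871071e-02,  1.00225878e-03,
        2.01110817e+00, -1.59882361e+00]), 'joint_vel': array([-0.00147175,  0.0976288 ,  0.00124597,  0.00047546, -0.10491404,
        0.00039702]), 'effort': array([ 1.87432501e-01, -1.29319568e+02, -5.93345761e+01, -3.14199438e-03,
        4.42072854e-02,  3.08836112e-03]), 'eef_pos': array([0.99130557, 0.01081897, 0.29151549]), 'tcp_rot': array([[-1.33793462e-02,  9.99099204e-01,  4.02712541e-02],
       [ 9.99910464e-01,  1.33781541e-02,  2.99100597e-04],
       [-2.39923876e-04,  4.02716502e-02, -9.99188739e-01]]), 'wrist_force': array([0.24055803, 0.84563297, 0.35544337]), 'ft_torque': array([-0.0438208 ,  0.04430013, -0.04693928]), 'width': 0.00020991898027085257}
```

```bash
python3 -m inch '[{"offset":[0,3000,-600],"spin":0},{"offset":[0,3000,-600],"spin":0},{"offset":[0,3000,-600],"spin":0},{"offset":[0,3000,-600],"spin":0}]'; python3 -c "
from cell import r;o=r.observe();print(o['joint_positions'],o['joint_vel'])"
```

```text
clock: 5.85
eef_pos: [1.0155, 0.0112, 0.2604]
tcp_rot: [[-0.013, 0.997, 0.074], [1.0, 0.013, 0.001], [-0.0, 0.074, -0.997]]
wrist_force: [0.2, 0.1, 0.2]
width: 0.0004
[-0.01464259  1.04955055  0.0731291   0.0019842   1.94521837 -1.59782029] [ 3.09060017e-04  8.59068402e-02  6.11883375e-04 -1.47816377e-03
 -7.85827603e-02 -9.13695350e-05]
```

```bash
python3 -m inch '[{"offset":[0,-50,0],"spin":0},{"offset":[0,-100,-20],"spin":0},{"offset":[0,-100,-20],"spin":0},{"offset":[0,-100,-20],"spin":0}]'; python3 -c "
from cell import r;o=r.observe();print(o['joint_positions'],o['joint_vel'])"
```

```text
clock: 6.25
eef_pos: [0.9169, 0.0098, 0.2723]
tcp_rot: [[-0.013, 0.997, 0.073], [1.0, 0.013, 0.001], [-0.0, 0.073, -0.997]]
wrist_force: [1.2, -0.1, 0.4]
width: 0.0005
[-0.01774751  0.63419258  0.7005951   0.00207082  1.73378147 -1.60129621] [-9.86197981e-03 -1.09417709e+00  1.55329166e+00  8.55048594e-04
 -4.69413569e-01 -1.09336998e-02]
```

```bash
python3 -m inch '[{"offset":[0,3000,-1500],"spin":0},{"offset":[0,3000,-1500],"spin":0},{"offset":[0,3000,-1500],"spin":0},{"offset":[0,3000,-1500],"spin":0},{"offset":[0,3000,-1500],"spin":0},{"offset":[0,3000,-1500],"spin":0},{"offset":[0,3000,-1500],"spin":0},{"offset":[0,3000,-1500],"spin":0}]'; python3 -c "
from cell import r;o=r.observe();print(o['joint_positions'],o['joint_vel'])"
```

```text
clock: 7.05
eef_pos: [0.9922, 0.0111, 0.3368]
tcp_rot: [[-0.013, 0.993, 0.114], [1.0, 0.013, 0.001], [-0.0, 0.114, -0.993]]
wrist_force: [0.1, -0.4, 0.2]
width: 0.0005
[-0.01537432  0.97280345  0.0723887   0.00310042  1.98181002 -1.59797935] [ 0.00174512 -0.01843282  0.00080952 -0.00091985  0.02600828  0.00150799]
```

```bash
python3 -m inch '[{"offset":[0,3000,-1200],"spin":0},{"offset":[0,3000,-1200],"spin":0}]'
python3 -m inch '[{"offset":[0,3000,-1200],"spin":0},{"offset":[0,3000,-1200],"spin":0}]'
python3 -m inch '[{"offset":[0,3000,-1200],"spin":0}]'
python3 -m inch '[{"offset":[0,3000,-1200],"spin":0}]'
```

```text
clock: 7.25
eef_pos: [1.002, 0.0114, 0.3407]
tcp_rot: [[-0.013, 0.988, 0.151], [1.0, 0.013, 0.002], [-0.0, 0.151, -0.989]]
wrist_force: [0.3, 0.8, -0.7]
width: 0.0005
clock: 7.45
eef_pos: [1.0098, 0.0116, 0.3476]
tcp_rot: [[-0.013, 0.983, 0.186], [1.0, 0.013, 0.002], [-0.0, 0.186, -0.983]]
wrist_force: [-0.8, 0.2, -0.0]
width: 0.0004
clock: 7.55
eef_pos: [1.0161, 0.0118, 0.3536]
tcp_rot: [[-0.013, 0.977, 0.214], [1.0, 0.013, 0.002], [-0.0, 0.214, -0.977]]
wrist_force: [0.2, 0.5, -0.5]
width: 0.0001
clock: 7.65
eef_pos: [1.0223, 0.0119, 0.3626]
tcp_rot: [[-0.013, 0.969, 0.246], [1.0, 0.013, 0.003], [-0.0, 0.246, -0.969]]
wrist_force: [0.1, -0.3, 0.1]
width: 0.0003
```

```bash
python3 -m inch '[{"offset":[0,3000,-1000],"spin":0}]' >/dev/null
python3 -m inch '[{"offset":[0,3000,-1000],"spin":0}]' >/dev/null
python3 -m inch '[{"offset":[0,3000,-1000],"spin":0}]' >/dev/null
python3 -m inch '[{"offset":[0,3000,-1000],"spin":0}]' >/dev/null
python3 -m inch '[{"offset":[0,3000,-1000],"spin":0}]'
```

```text
clock: 8.15
eef_pos: [1.0491, 0.0126, 0.41]
tcp_rot: [[-0.013, 0.918, 0.396], [1.0, 0.012, 0.005], [-0.001, 0.396, -0.918]]
wrist_force: [0.6, 0.7, 0.2]
width: 0.0003
```

```bash
python3 -m inch '[{"offset":[0,3000,-500],"spin":0}]' >/dev/null
python3 -m inch '[{"offset":[0,3000,-500],"spin":0}]' >/dev/null
python3 -m inch '[{"offset":[0,3000,-500],"spin":0}]' >/dev/null
python3 -m inch '[{"offset":[0,3000,-500],"spin":0}]' >/dev/null
python3 -m inch '[{"offset":[0,3000,-500],"spin":0}]'
```

```text
clock: 8.65
eef_pos: [1.0792, 0.0132, 0.4531]
tcp_rot: [[-0.013, 0.844, 0.536], [1.0, 0.011, 0.006], [-0.001, 0.537, -0.844]]
wrist_force: [0.4, 0.6, 0.1]
width: 0.0005
```

```bash
python3 -m inch '[{"offset":[0,3000,-300],"spin":0}]' >/dev/null
python3 -m inch '[{"offset":[0,3000,-300],"spin":0}]' 60
cat >> h.py <<'E'
def off(o,target):
    return np.round(np.array(o["tcp_rot"]).T@(np.array(target)-np.array(o["eef_pos"]))*1000,1)
def yawtilt(o):
    R=np.array(o["tcp_rot"]);return np.arctan2(-R[0,0],R[1,0]),np.arctan2(R[0,2],-R[2,2]),R[2,0]
E
python3 -c "
from h import *
from cell import r;o=r.observe();print(o['joint_positions'],yawtilt(o),o['eef_pos'])
print(off(o,[.62,.097,.42]),off(o,[.44,.097,.26]),off(o,[.5,.097,.172]))"
```

```text
clock: 8.85
eef_pos: [1.0892, 0.0135, 0.4738]
tcp_rot: [[-0.013, 0.807, 0.59], [1.0, 0.011, 0.007], [-0.001, 0.59, -0.808]]
wrist_force: [0.8, 0.2, -0.1]
width: 0.0049
[-0.01552766  0.88579364  0.07340236  0.01609051  1.55174866 -1.59464029] (np.float64(0.01296768242479869), np.float64(0.6307947824770933), np.float64(-0.0008891762380684676)) [1.08920416 0.01345349 0.47379372]
[  89.7 -409.7 -232.7] [  92.1 -649.4 -209.7] [  91.4 -652.8 -103.2]
```

```bash
python3 -m inch '[{"offset":[90,-410,-233],"spin":0},{"offset":[90,-410,-233],"spin":0},{"offset":[90,-410,-233],"spin":0},{"offset":[90,-410,-233],"spin":0},{"offset":[90,-410,-233],"spin":0},{"offset":[90,-410,-233],"spin":0},{"offset":[90,-410,-233],"spin":0},{"offset":[90,-410,-233],"spin":0}]'
python3 -c "
from h import *
from cell import r;o=r.observe();print(yawtilt(o))
print(off(o,[.42,.097,.30]),off(o,[.46,.097,.172]))"
```

```text
clock: 9.65
eef_pos: [0.8024, 0.0653, 0.4447]
tcp_rot: [[-0.013, 0.808, 0.589], [1.0, 0.011, 0.007], [-0.001, 0.589, -0.808]]
wrist_force: [0.9, 0.4, 1.2]
width: 0.0597
(np.float64(0.012948076463495349), np.float64(0.6299531853852578), np.float64(-0.0007277940763028089))
[  36.8 -393.8 -108.1] [  36.3 -436.9   18.9]
```

```bash
python3 -m inch '[{"offset":[37,-394,-108],"spin":0},{"offset":[37,-394,-108],"spin":0},{"offset":[37,-394,-108],"spin":0},{"offset":[37,-394,-108],"spin":0},{"offset":[37,-394,-108],"spin":0},{"offset":[37,-394,-108],"spin":0},{"offset":[37,-394,-108],"spin":0},{"offset":[37,-394,-108],"spin":0}]'
python3 -c "
from h import *
from cell import r;o=r.observe();print(yawtilt(o))
print(off(o,[.47,.097,.172]),off(o,[.44,.097,.2]))"
```

```text
clock: 10.45
eef_pos: [0.4375, 0.0988, 0.3041]
tcp_rot: [[-0.011, 0.813, 0.583], [1.0, 0.011, 0.004], [-0.003, 0.583, -0.813]]
wrist_force: [-101.2, -34.9, 7.6]
width: 0.0603
(np.float64(0.011250651372696478), np.float64(0.6222345620727558), np.float64(-0.002687111682242142))
[ -1.8 -50.6 126.3] [ -1.5 -58.6  86. ]
```

```bash
python3 -c "
from h import *
from cell import r,camera
o=r.observe();print(o)
for n in ['scene','wrist','top']:
    c=camera(n);cv2.imwrite(f'pics/{n}1.png',c['color'][:,:,::-1])
print(r.observe()['wrist_force'],r.observe()['clock'])
"
```

```text
{'clock': 10.45, 'joint_positions': array([ 0.26544118, -0.83099951,  2.10708873, -0.15666831,  1.26267941,
       -1.31636759]), 'joint_vel': array([ 0.54033057, -0.03887289,  0.38217405, -0.26864944, -0.32837448,
        0.52206439]), 'effort': array([ -15.69803774, -104.81739521,  -39.76618052,    1.15484666,
        -11.25268668,   -1.68419268]), 'eef_pos': array([0.43747722, 0.09877033, 0.30409632]), 'tcp_rot': array([[-0.01125037,  0.81250418,  0.58284679],
       [ 0.9999331 ,  0.01070789,  0.00437407],
       [-0.00268711,  0.58285701, -0.81257029]]), 'wrist_force': array([-101.24091167,  -34.94488487,    7.58548231]), 'ft_torque': array([-1.52787446,  4.61181562, -0.82818732]), 'width': 0.06030587167028689}
[-0.30929781 -0.88220424  1.54377816] 10.6
```

View pics/scene1.png

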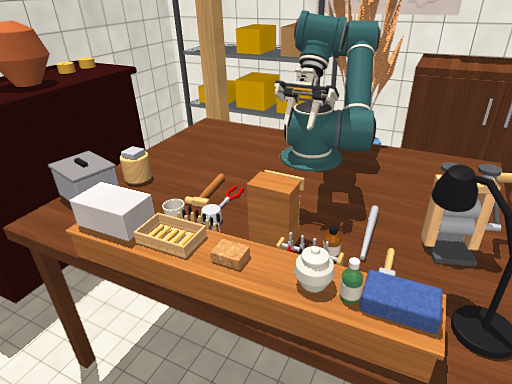

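View pics/top1.png

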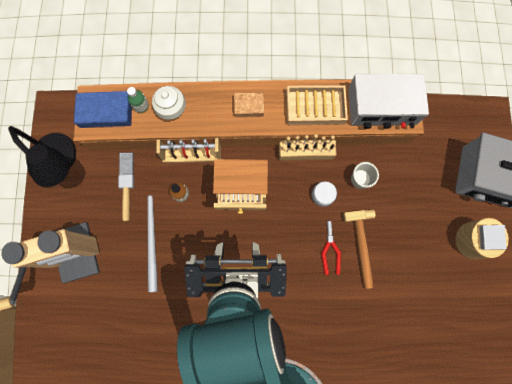

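View pics/wrist1.png

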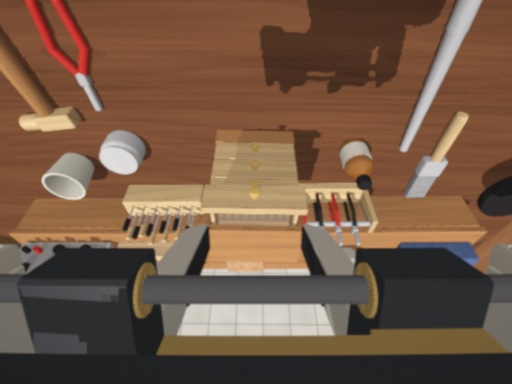

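```bash
python3 -c "
from h import *
from cell import r
o=r.observe();print(o['eef_pos'],yawtilt(o),o['joint_positions'][1]);print(off(o,[.47,.097,.26]),off(o,[.49,.097,.172]))
"
```

```text
[0.4378106  0.09956283 0.30270655] (np.float64(0.013627839853940732), np.float64(0.6204762646949504), np.float64(-0.003079498054199973)) -0.8290568314285346
[-2.9  1.3 53.4] [ -2.9 -33.6 136.7]
```

```bash
python3 -m inch '[{"offset":[-1,1,20],"spin":0},{"offset":[-2,1,50],"spin":0},{"offset":[-3,-8,80],"spin":0},{"offset":[-3,-20,108],"spin":0},{"offset":[-3,-30,128],"spin":0},{"offset":[-3,-34,137],"spin":0},{"offset":[-3,-34,137],"spin":0}]'
python3 -c "
from h import *
from cell import r,camera
o=r.observe();print(o['eef_pos'],yawtilt(o),o['wrist_force'])
c=camera('wrist');cv2.imwrite('pics/wrist2.png',c['color'][:,:,::-1])
c=camera('top');cv2.imwrite('pics/top2.png',c['color'][:,:,::-1])
import pickle;pickle.dump((c,o),open('o2.pkl','wb'))
"
python3 - <<'E'
import cv2
a=cv2.imread('pics/top2.png')[120:270,170:320]; cv2.imwrite('pics/top2z.png',cv2.resize(a,(600,600),interpolation=cv2.INTER_CUBIC))
E
```

```text
clock: 11.3
eef_pos: [0.4909, 0.0958, 0.1743]
tcp_rot: [[-0.011, 0.812, 0.584], [1.0, 0.011, 0.005], [-0.002, 0.584, -0.812]]
wrist_force: [0.3, 0.7, 0.4]
width: 0.0602
[0.49085248 0.0958145  0.17431033] (np.float64(0.011399068239419668), np.float64(0.623834761296128), np.float64(-0.002356580782350491)) [0.33174312 0.6589787  0.36865317]
```

View pics/wrist2.png

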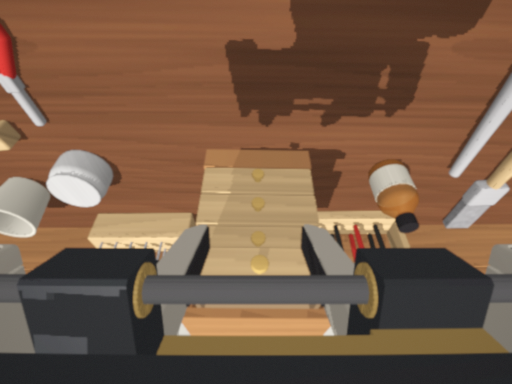

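View pics/top2z.png

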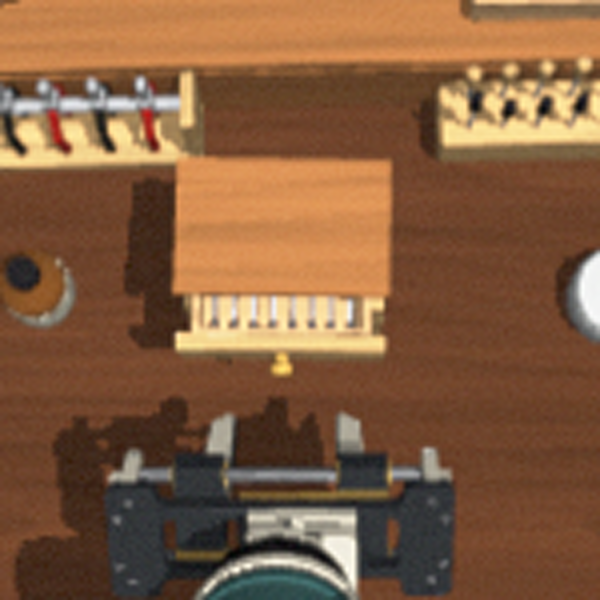

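```bash
python3 - <<'E'
import pickle
from h import *
from cell import r
np.set_printoptions(precision=4,suppress=True)
c,o=pickle.load(open('o2.pkl','rb'))
c={'T_tool_cam':[[0.9999999493562626,-0.0002773240476299856,-0.00015613725773355044,-0.00019114510536699658],[0.00030863859826946475,0.9647503597256999,0.2631665787126978,-0.07280754070630835],[7.765105475549267e-05,-0.2631666135749433,0.9647503964600419,-0.16650855678547125],[0,0,0,1]],'intrinsics':[[273.11435614470207,0,255.01579201558067],[0,273.11435614470207,196.51159299289728],[0,0,1]],'k1':-0.01803126368696123}
w=wr(c,o)
for n,u,v,h in [('footR',206.5,151.5,0),('footL',308.5,150.5,0),('plR',204,168.5,.03),('plL',311.5,167.5,.03)]: print(n,at(w,u,v,h))
z=lambda x,y:(170+x/4-.375,120+y/4-.375)
for n,x,y,h in [("cbl",177,158,.204),("cbr",391,160,.204),("cfr",389,295,.204),("cfl",172,292,.204),("dfront-l",175,352,.157),("dfront-r",386,352,.157),("dtop",282,336,.195),("fingertip",215,417,.174),("fingerR",353,417,.174)]: print(n,at(TOP,*z(x,y),h))
print(proj(TOP,o['eef_pos']))
E
```

```text
footR [0.5726 0.0334 0.    ]
footL [0.5691 0.1649 0.    ]
plR [0.5734 0.0337 0.03  ]
plL [0.5699 0.165  0.03  ]
cbl [0.6512 0.1621 0.204 ]
cbr [0.6509 0.0317 0.204 ]
cfr [0.5672 0.0329 0.204 ]
cfl [0.5682 0.1632 0.204 ]
dfront-l [0.5387 0.165  0.157 ]
dfront-r [0.5396 0.0331 0.157 ]
dtop [0.5433 0.0971 0.195 ]
fingertip [0.4963 0.1381 0.174 ]
fingerR [0.4968 0.0538 0.174 ]
[240.6572 226.1823]
```

```bash
python3 -m inch '[{"offset":[1,15,10.5],"spin":0},{"offset":[1,26,18.6],"spin":0},{"offset":[1,31,22.2],"spin":0},{"offset":[1,37,26.5],"spin":0},{"offset":[1,43,31],"spin":0},{"offset":[1,48,34.5],"spin":0},{"offset":[1,51,36.7],"spin":0},{"offset":[1,51,36.7],"spin":0}]'
python3 -c "
from h import *
from cell import r,camera
c=camera('top');cv2.imwrite('pics/top3.png',c['color'][:,:,::-1])
a=c['color'][120:270,170:320,::-1]; cv2.imwrite('pics/top3z.png',cv2.resize(a,(600,600),interpolation=cv2.INTER_CUBIC))
o=r.observe();print(o['eef_pos'],o['wrist_force'])
"
```

```text
clock: 12.2
eef_pos: [0.5536, 0.0978, 0.1738]
tcp_rot: [[-0.012, 0.812, 0.583], [1.0, 0.011, 0.005], [-0.003, 0.583, -0.812]]
wrist_force: [-0.5, -0.9, -1.0]
width: 0.06
[0.55338035 0.09778289 0.17378387] [ 0.5003319  -0.30990892  0.47409679]
```

View pics/top3z.png

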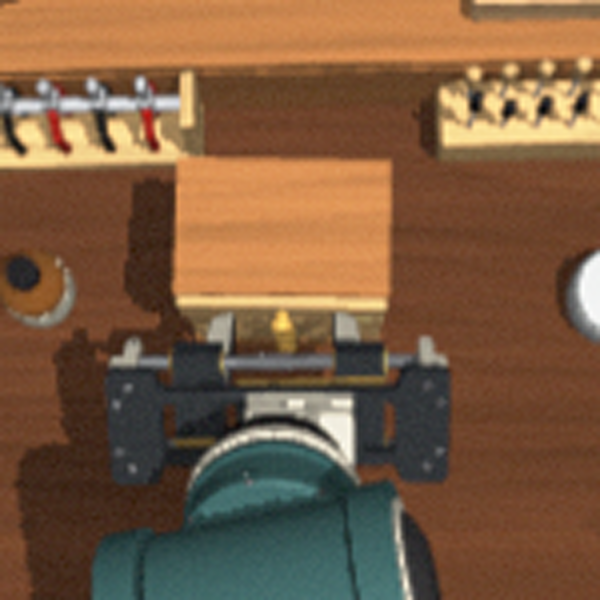

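```bash
python3 -m inch '[{"offset":[0,2.5,1.8],"spin":0},{"offset":[0,4.9,3.5],"spin":0},{"offset":[0,4.9,3.5],"spin":0}]'
python3 -c "
from h import *
from cell import r,camera
c=camera('top')
a=c['color'][150:230,200:290,::-1]; cv2.imwrite('pics/top4z.png',cv2.resize(a,(675,600),interpolation=cv2.INTER_CUBIC))
o=r.observe();print(o['eef_pos'],o['wrist_force'])
"
```

```text
clock: 12.55
eef_pos: [0.5596, 0.0979, 0.1739]
tcp_rot: [[-0.012, 0.812, 0.583], [1.0, 0.011, 0.005], [-0.003, 0.583, -0.812]]
wrist_force: [0.1, 0.1, -0.1]
width: 0.0599
[0.5594876  0.09787905 0.17391817] [ 0.40060033 -0.13839255 -0.21393281]
```

View pics/top4z.png

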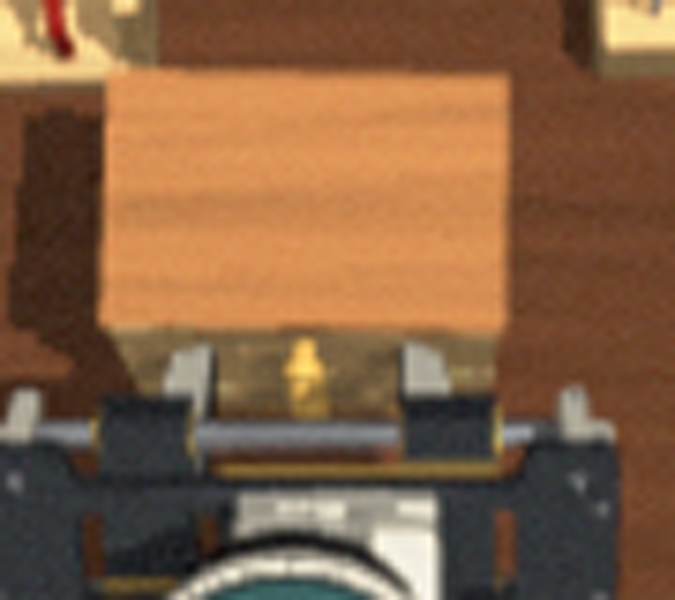

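```bash
python3 -m inch '[{"offset":[0,0.8,0.6],"spin":0},{"offset":[0,0.8,0.6],"spin":0}]'
python3 -m inch '[{"offset":[0,0.8,0.6],"spin":0},{"offset":[0,0.8,0.6],"spin":0}]'
python3 -c "
from h import *
from cell import r,camera
f=[]
o=r.observe();print(o['eef_pos'],o['wrist_force'])
c=camera('top')
a=c['color'][150:230,200:290,::-1]; cv2.imwrite('pics/top5z.png',cv2.resize(a,(675,600),interpolation=cv2.INTER_CUBIC))
c=camera('scene')
a=c['color'][140:290,200:350,::-1]; cv2.imwrite('pics/scene5z.png',cv2.resize(a,(600,600),interpolation=cv2.INTER_CUBIC))
"
```

```text
clock: 12.8
eef_pos: [0.5604, 0.0979, 0.174]
tcp_rot: [[-0.012, 0.812, 0.583], [1.0, 0.011, 0.005], [-0.002, 0.584, -0.812]]
wrist_force: [-0.6, -0.4, -0.2]
width: 0.06
clock: 13.0
eef_pos: [0.5614, 0.0979, 0.174]
tcp_rot: [[-0.012, 0.812, 0.583], [1.0, 0.011, 0.005], [-0.003, 0.583, -0.812]]
wrist_force: [-3.1, 0.0, 1.9]
width: 0.0598
[0.561408   0.09787984 0.17398477] [-3.14360879  0.04948071  1.86541907]
```

View pics/top5z.png

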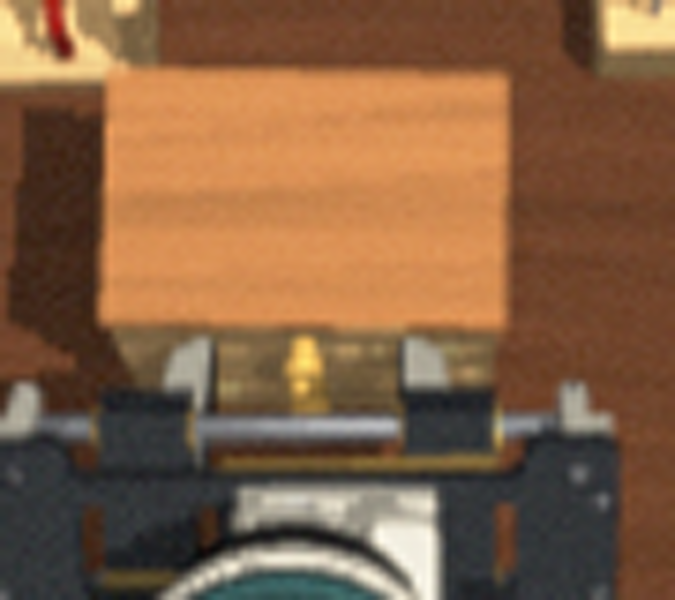

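View pics/scene5z.png

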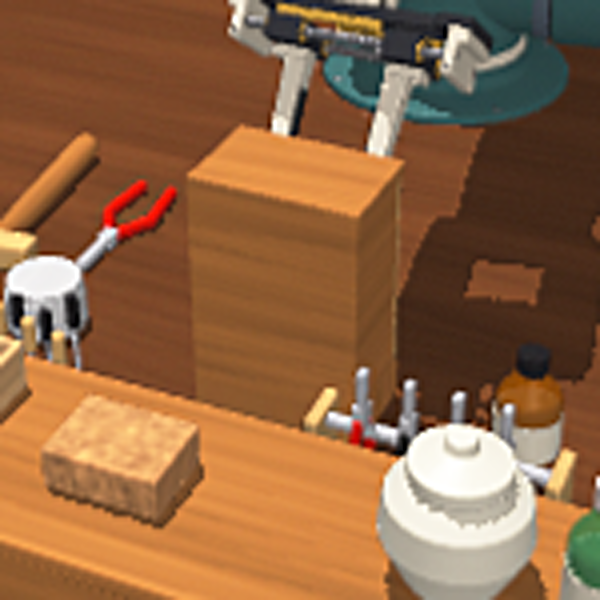

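```bash
python3 - <<'E'
from h import *
np.set_printoptions(precision=4,suppress=True)
z=lambda x,y:(170+x/4-.375,120+y/4-.375)
for P in [(.748,.0745,0),(.748,.0745,.094)]:
    u,v=proj(TOP,P);print(((u+.375-170)*4,(v+.375-120)*4))
for n,x,y,h in [("rackc",203,152,0),("filesc",440,158,0)]: print(n,at(TOP,*z(x,y),h))
E
python3 -c "
import cv2
a=cv2.imread('pics/top2.png')[125:170,195:295]; cv2.imwrite('pics/gap.png',cv2.resize(a,(800,360),interpolation=cv2.INTER_CUBIC))"
```

```text
(np.float64(323.18342731162465), np.float64(103.16165865659116))
(np.float64(322.73236775619694), np.float64(63.34486076413009))
rackc [0.7101 0.1624 0.    ]
filesc [ 0.7069 -0.0116  0.    ]
```

View pics/gap.png

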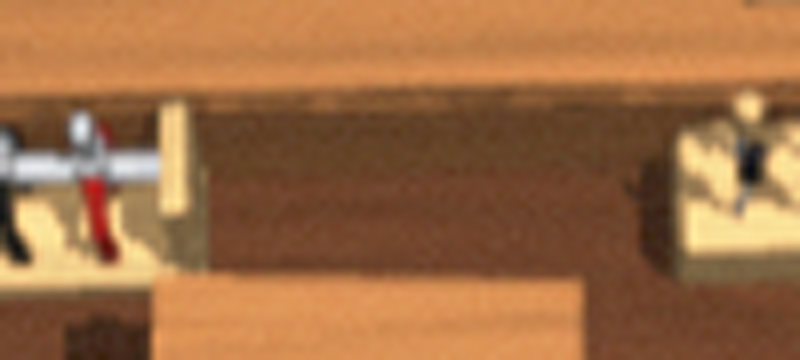

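```bash
python3 -m inch '[{"offset":[0,-6,-4.3],"spin":0},{"offset":[0,-20,-14.5],"spin":0},{"offset":[0,-28,-20],"spin":0},{"offset":[0,-28,-20],"spin":0}]'
python3 -c "
from h import *
from cell import r,camera
o=r.observe();print(o['eef_pos'],yawtilt(o),o['wrist_force']);print(off(o,[.525,.097,.172]),off(o,[.525,.095,.008]))
c=camera('wrist');cv2.imwrite('pics/wrist6.png',c['color'][:,:,::-1])
"
```

```text
clock: 13.5
eef_pos: [0.5263, 0.0976, 0.1742]
tcp_rot: [[-0.012, 0.811, 0.585], [1.0, 0.011, 0.005], [-0.002, 0.585, -0.811]]
wrist_force: [0.2, 0.0, -0.3]
width: 0.06
[0.52629811 0.09760648 0.17423842] (np.float64(0.012217695773359787), np.float64(0.6242935021897726), np.float64(-0.0023110703324384727)) [ 0.18341637  0.01924704 -0.27476812]
[-0.6 -2.4  1.1] [ -2.2 -98.3 134.1]
```

View pics/wrist6.png

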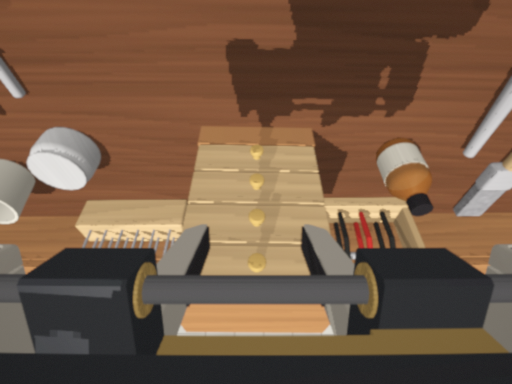

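```bash
python3 - <<'E'
from h import *
np.set_printoptions(precision=4,suppress=True)
z=lambda x,y:(195+x/8-.44,125+y/8-.44)
for n,x,y,h in [("boardL",220,180,0),("boardR",650,170,0),("boardtopL",220,98,.094),("boardtopR",650,86,.094),("rackback",206,180,0),("rackmid",209,262,0),("files",678,278,0),("file R",797,276,0)]: print(n,at(TOP,*z(x,y),h))
E
```

```text
boardL [0.7423 0.1581 0.    ]
boardR [ 0.7475 -0.0005  0.    ]
boardtopL [0.7436 0.1516 0.094 ]
boardtopR [0.7491 0.0047 0.094 ]
rackback [0.7423 0.1632 0.    ]
rackmid [0.7111 0.1615 0.    ]
files [ 0.7064 -0.0106  0.    ]
file R [ 0.7076 -0.0544  0.    ]
```

```bash
python3 -m inch '[{"offset":[0,-12,17],"spin":-0.017},{"offset":[0,-34,50],"spin":-0.017},{"offset":[0,-56,85],"spin":-0.017},{"offset":[1,-74,113],"spin":-0.017},{"offset":[1,-84,130],"spin":-0.017},{"offset":[1,-88.4,137.5],"spin":-0.017},{"offset":[1,-88.4,137.5],"spin":-0.017}]' 82
python3 -c "
from h import *
from cell import r,camera
np.set_printoptions(precision=4,suppress=True)
o=r.observe();print(o['eef_pos'],yawtilt(o),o['wrist_force'],o['width']);print(np.array(o['tcp_rot']))
c=camera('top');cv2.imwrite('pics/top7.png',c['color'][:,:,::-1])
a=c['color'][120:270,170:320,::-1]; cv2.imwrite('pics/top7z.png',cv2.resize(a,(600,600),interpolation=cv2.INTER_CUBIC))
c=camera('wrist');cv2.imwrite('pics/wrist7.png',c['color'][:,:,::-1])
"
```

```text
clock: 14.25
eef_pos: [0.5353, 0.0981, 0.0097]
tcp_rot: [[-0.026, 0.813, 0.582], [1.0, 0.028, 0.005], [-0.013, 0.582, -0.813]]
wrist_force: [-0.7, 0.5, -0.2]
width: 0.0822
[0.5353 0.0981 0.0097] (np.float64(0.025572763678622646), np.float64(0.6213723994365528), np.float64(-0.012724789870604788)) [-0.6705  0.4796 -0.1561] 0.08215401967909577
[[-0.0256  0.8127  0.5821]
 [ 0.9996  0.0282  0.0045]
 [-0.0127  0.582  -0.8131]]
```

View pics/top7z.png

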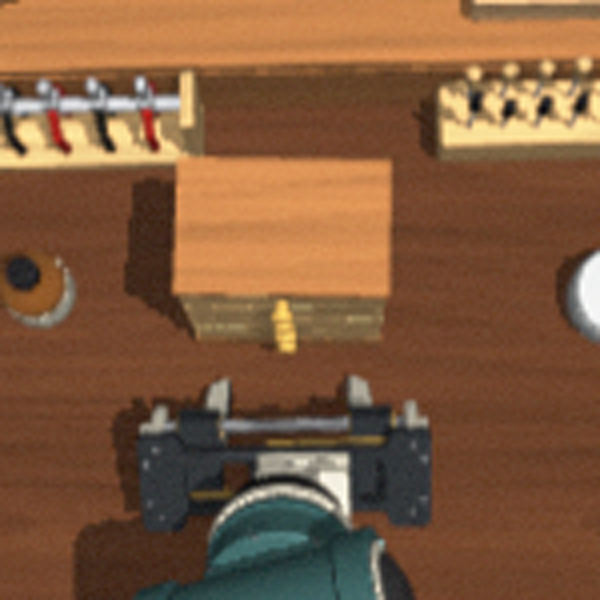

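View pics/wrist7.png

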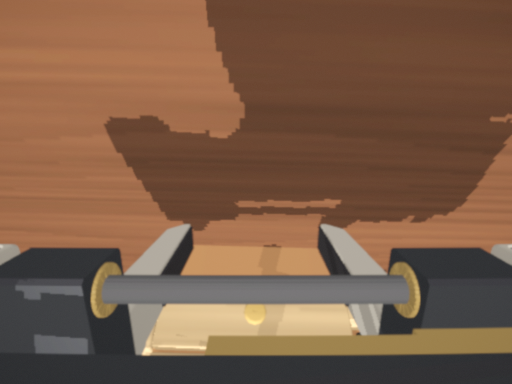

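```bash
python3 -m inch '[{"offset":[-0.4,11.4,8.1],"spin":0},{"offset":[-0.6,17.9,12.8],"spin":0},{"offset":[-0.7,21.1,15.1],"spin":0},{"offset":[-0.7,23.6,16.9],"spin":0},{"offset":[-0.8,26,18.6],"spin":0},{"offset":[-0.9,28.4,20.4],"spin":0},{"offset":[-0.9,28.4,20.4],"spin":0}]'
python3 -c "
from h import *
from cell import r,camera
np.set_printoptions(precision=4,suppress=True)
o=r.observe();print(o['eef_pos'],yawtilt(o),o['wrist_force'])
c=camera('top');cv2.imwrite('pics/top8.png',c['color'][:,:,::-1])
a=c['color'][120:270,170:320,::-1]; cv2.imwrite('pics/top8z.png',cv2.resize(a,(600,600),interpolation=cv2.INTER_CUBIC))
"
```

```text
clock: 15.05
eef_pos: [0.5707, 0.0982, 0.0114]
tcp_rot: [[-0.025, 0.812, 0.584], [1.0, 0.028, 0.005], [-0.012, 0.584, -0.812]]
wrist_force: [-8.1, -1.1, 5.8]
width: 0.0819
[0.5707 0.0982 0.0114] (np.float64(0.025428985163969558), np.float64(0.6232717508469701), np.float64(-0.012430550013827322)) [-8.0552 -1.0919  5.7531]
```

View pics/top8z.png

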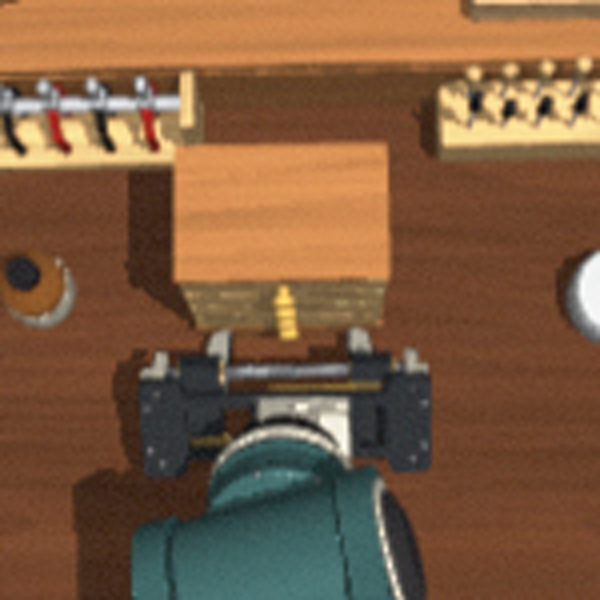

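```bash
python3 - <<'E'
from h import *
np.set_printoptions(precision=4,suppress=True)
z=lambda x,y:(170+x/4-.375,120+y/4-.375)
for n,x,y,h in [("cbl",176,145,.204),("cbr",388,143,.204),("cfr",387,278,.204),("cfl",173,280,.204)]: print(n,at(TOP,*z(x,y),h))
E
```

```text
cbl [0.6594 0.1629 0.204 ]
cbr [0.6616 0.0336 0.204 ]
cfr [0.5776 0.0341 0.204 ]
cfl [0.5755 0.1628 0.204 ]
```

```bash
python3 -m inch '[{"offset":[-1.8,4.8,3.5],"spin":0},{"offset":[-3.6,9.6,7],"spin":0},{"offset":[-5.4,14.5,10.5],"spin":0},{"offset":[-7.2,19.3,14],"spin":0},{"offset":[-9,24.1,17.5],"spin":0},{"offset":[-10.8,28.9,21],"spin":0},{"offset":[-12,32.2,23.3],"spin":0}]'
python3 -c "
from h import *
from cell import r,camera
np.set_printoptions(precision=4,suppress=True)
o=r.observe();print(o['eef_pos'],yawtilt(o),o['wrist_force'])
c=camera('top');cv2.imwrite('pics/top9.png',c['color'][:,:,::-1])
a=c['color'][120:270,170:320,::-1]; cv2.imwrite('pics/top9z.png',cv2.resize(a,(600,600),interpolation=cv2.INTER_CUBIC))
"
```

```text
clock: 15.8
eef_pos: [0.6106, 0.0875, 0.0113]
tcp_rot: [[-0.026, 0.812, 0.583], [1.0, 0.028, 0.005], [-0.012, 0.583, -0.812]]
wrist_force: [-13.1, 3.0, 8.0]
width: 0.082
[0.6106 0.0875 0.0113] (np.float64(0.02573154684903079), np.float64(0.6229256264358558), np.float64(-0.011943572432744343)) [-13.137    3.0423   8.0054]
```

View pics/top9z.png

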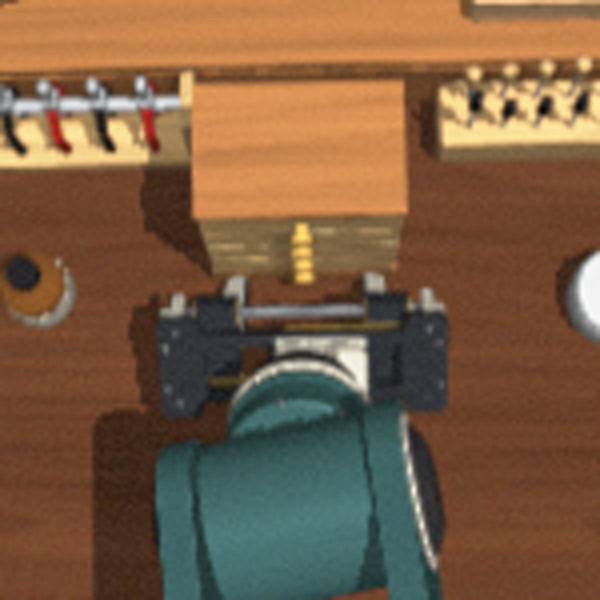

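```bash
python3 - <<'E'
from h import *
np.set_printoptions(precision=4,suppress=True)
z=lambda x,y:(170+x/4-.375,120+y/4-.375)
for n,x,y,h in [("cbl",193,84,.204),("cbr",404,80,.204),("cfr",406,214,.204),("cfl",192,218,.204)]: print(n,at(TOP,*z(x,y),h))
E
```

```text
cbl [0.6982 0.1534 0.204 ]
cbr [0.7018 0.0237 0.204 ]
cfr [0.6172 0.0226 0.204 ]
cfl [0.6138 0.1521 0.204 ]
```

```bash
python3 -m inch '[{"offset":[-2.1,4.8,3.5],"spin":0},{"offset":[-4.3,9.6,7],"spin":0},{"offset":[-6.4,14.5,10.5],"spin":0},{"offset":[-8.5,19.3,13.9],"spin":0},{"offset":[-10.7,24.1,17.4],"spin":0},{"offset":[-12.8,28.9,20.9],"spin":0}]'
python3 -c "
from h import *
from cell import r,camera
np.set_printoptions(precision=4,suppress=True)
o=r.observe();print(o['eef_pos'],yawtilt(o),o['wrist_force'])
c=camera('top');cv2.imwrite('pics/top10.png',c['color'][:,:,::-1])
a=c['color'][110:210,190:310,::-1]; cv2.imwrite('pics/top10z.png',cv2.resize(a,(720,600),interpolation=cv2.INTER_CUBIC))
c=camera('scene')
a=c['color'][140:290,200:350,::-1]; cv2.imwrite('pics/scene10z.png',cv2.resize(a,(600,600),interpolation=cv2.INTER_CUBIC))
"
```

```text
clock: 16.45
eef_pos: [0.6464, 0.0757, 0.0112]
tcp_rot: [[-0.026, 0.812, 0.583], [1.0, 0.028, 0.005], [-0.012, 0.583, -0.812]]
wrist_force: [-11.7, 4.4, 5.8]
width: 0.082
[0.6464 0.0757 0.0112] (np.float64(0.02595586879190563), np.float64(0.6225308291071655), np.float64(-0.012041816313558051)) [-11.68     4.428    5.7853]
```

View pics/top10z.png

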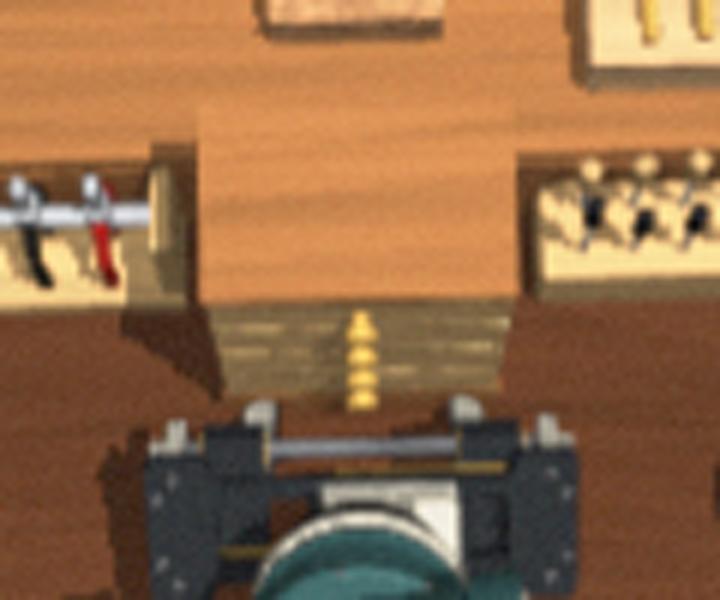

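View pics/scene10z.png

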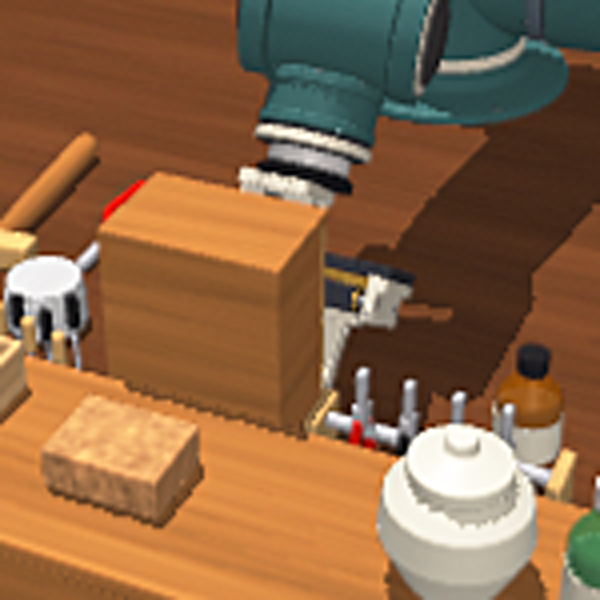

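```bash
python3 - <<'E'
from h import *
np.set_printoptions(precision=4,suppress=True)
z=lambda x,y:(190+x/6-.42,110+y/6-.42)
for n,x,y,h in [("footL",223,396,0),("footR",500,392,0),("rackc",192,307,0),("files",536,298,0),("tfl",200,303,.204),("tfr",520,297,.204)]: print(n,at(TOP,*z(x,y),h))
E
```

```text
footL [0.6563 0.1427 0.    ]
footR [0.6593 0.0083 0.    ]
rackc [0.7007 0.1586 0.    ]
files [ 0.7066 -0.0095  0.    ]
tfl [0.6489 0.14   0.204 ]
tfr [0.6525 0.0101 0.204 ]
```

```bash
python3 -m inch '[{"offset":[-0.5,2.4,1.8],"spin":0},{"offset":[-0.9,4.8,3.5],"spin":0},{"offset":[-1.1,6.5,4.7],"spin":0},{"offset":[-1.1,6.5,4.7],"spin":0}]'
python3 -m inch '[{"offset":[0,0.8,0.6],"spin":0},{"offset":[0,0.8,0.6],"spin":0}]'
python3 -m inch '[{"offset":[0,0.8,0.6],"spin":0},{"offset":[0,0.8,0.6],"spin":0}]'
```

```text
clock: 16.95
eef_pos: [0.6544, 0.0746, 0.0111]
tcp_rot: [[-0.026, 0.812, 0.583], [1.0, 0.028, 0.005], [-0.012, 0.583, -0.812]]
wrist_force: [-9.3, 1.9, 5.2]
width: 0.082
clock: 17.15
eef_pos: [0.6553, 0.0746, 0.0111]
tcp_rot: [[-0.026, 0.812, 0.583], [1.0, 0.028, 0.005], [-0.012, 0.583, -0.812]]
wrist_force: [-10.9, 1.1, 6.3]
width: 0.0816
clock: 17.35
eef_pos: [0.6563, 0.0745, 0.0111]
tcp_rot: [[-0.026, 0.812, 0.583], [1.0, 0.028, 0.005], [-0.012, 0.583, -0.812]]
wrist_force: [-12.1, 0.2, 7.2]
width: 0.082
```

Not at the board yet; continue in small steps, watching force.

```bash
for i in 1; do python3 -m inch '[{"offset":[0,0.8,0.6],"spin":0},{"offset":[0,0.8,0.6],"spin":0}]'; done | grep -E "eef|force"
python3 -m inch '[{"offset":[0,0.8,0.6],"spin":0},{"offset":[0,0.8,0.6],"spin":0}]' | grep -E "eef|force"
python3 -c "
from cell import r,camera
import cv2
c=camera('top')
a=c['color'][110:210,190:310,::-1]; cv2.imwrite('pics/top11z.png',cv2.resize(a,(720,600),interpolation=cv2.INTER_CUBIC))
"
```

```text
eef_pos: [0.6572, 0.0746, 0.0111]
wrist_force: [-11.7, -0.1, 6.2]
eef_pos: [0.6579, 0.0746, 0.011]
wrist_force: [-22.9, -0.0, 12.5]
```

View pics/top11z.png

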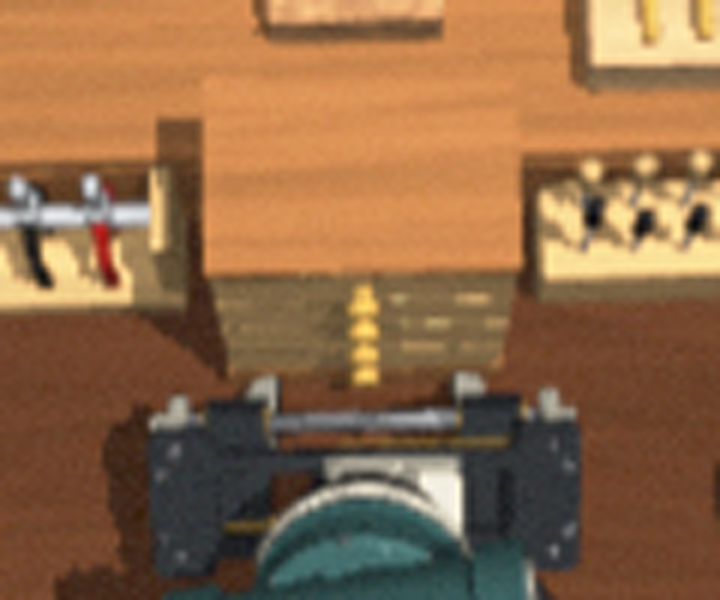

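```bash
python3 -m inch '[{"offset":[0,0.6,0.4],"spin":0},{"offset":[0,0.6,0.4],"spin":0}]' | grep -E "eef|force|rot"
python3 -c "
from cell import r
o=r.observe();print(o['ft_torque'])"
```

```text
eef_pos: [0.6581, 0.0746, 0.0109]
tcp_rot: [[-0.025, 0.813, 0.581], [1.0, 0.028, 0.005], [-0.013, 0.581, -0.814]]
wrist_force: [-33.6, -1.4, 20.1]
[0.11586939 2.83709413 0.04065668]
```

```bash
python3 -m inch '[{"offset":[0,0.8,0.6],"spin":0},{"offset":[0,0.8,0.6],"spin":0}]' | grep -E "eef|force|rot"
python3 -c "
from cell import r
o=r.observe();print(o['ft_torque'],r.observe()['clock'])"
python3 -m inch '[{"offset":[0,-2,-1.5],"spin":0},{"offset":[0,-8,-6],"spin":0},{"offset":[0,-24,-17],"spin":0},{"offset":[0,-50,-36],"spin":0},{"offset":[0,-75,-54],"spin":0},{"offset":[0,-90,-65],"spin":0},{"offset":[0,-90,-65],"spin":0}]'
python3 -c "
from cell import r,camera
import cv2
c=camera('top');cv2.imwrite('pics/top12.png',c['color'][:,:,::-1])
a=c['color'][110:210,190:310,::-1]; cv2.imwrite('pics/top12z.png',cv2.resize(a,(720,600),interpolation=cv2.INTER_CUBIC))
c=camera('scene');cv2.imwrite('pics/scene12.png',c['color'][:,:,::-1])
c=camera('wrist');cv2.imwrite('pics/wrist12.png',c['color'][:,:,::-1])
"
```

```text
eef_pos: [0.6585, 0.0746, 0.0108]
tcp_rot: [[-0.025, 0.814, 0.58], [1.0, 0.028, 0.004], [-0.013, 0.58, -0.814]]
wrist_force: [-51.6, -2.3, 32.3]
[ 0.03655471  4.11626585 -0.01132056] 18.2
clock: 18.9
eef_pos: [0.5477, 0.0718, 0.0111]
tcp_rot: [[-0.026, 0.811, 0.584], [1.0, 0.028, 0.005], [-0.012, 0.584, -0.812]]
wrist_force: [-0.1, -0.2, -1.0]
width: 0.0819
```

View pics/top12z.png

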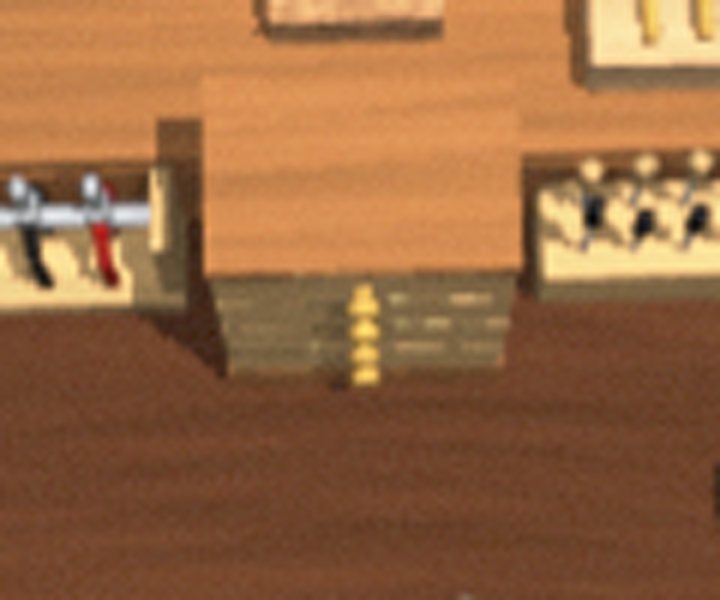

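View pics/scene12.png

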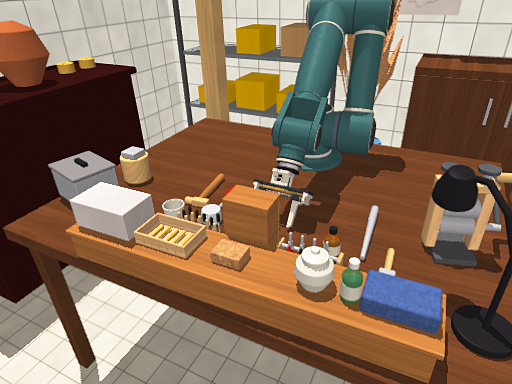

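View pics/wrist12.png

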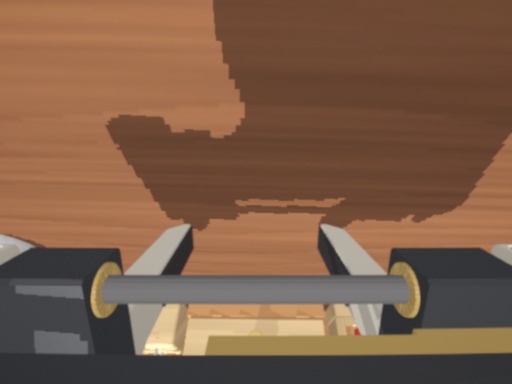

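View pics/top12.png

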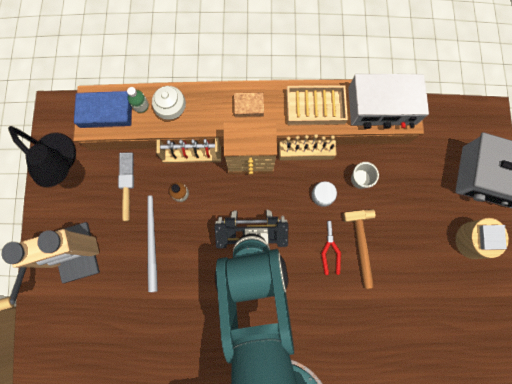

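```bash
python3 -m inch '[{"offset":[0,0,-20],"spin":0},{"offset":[0,20,-60],"spin":0},{"offset":[0,45,-105],"spin":0},{"offset":[0,65,-135],"spin":0},{"offset":[0,75,-150],"spin":0},{"offset":[0,75,-150],"spin":0}]'
python3 -c "
from h import *
from cell import r,camera
o=r.observe()
c=camera('wrist');cv2.imwrite('pics/wrist13.png',c['color'][:,:,::-1])
w=wr(c,o)
cam=dict(w)
np.set_printoptions(precision=1,suppress=True)
print(proj(w,[.7455,.0765,0]))
a=c['color'][100:290,150:370,::-1]; cv2.imwrite('pics/wrist13z.png',cv2.resize(a,(695,600),interpolation=cv2.INTER_CUBIC))
"
```

```text
clock: 19.65
eef_pos: [0.5241, 0.0732, 0.1803]
tcp_rot: [[-0.025, 0.809, 0.587], [1.0, 0.028, 0.005], [-0.012, 0.587, -0.809]]
wrist_force: [0.6, 1.0, -0.0]
width: 0.082
[255.1 210.8]
```

View pics/wrist13z.png

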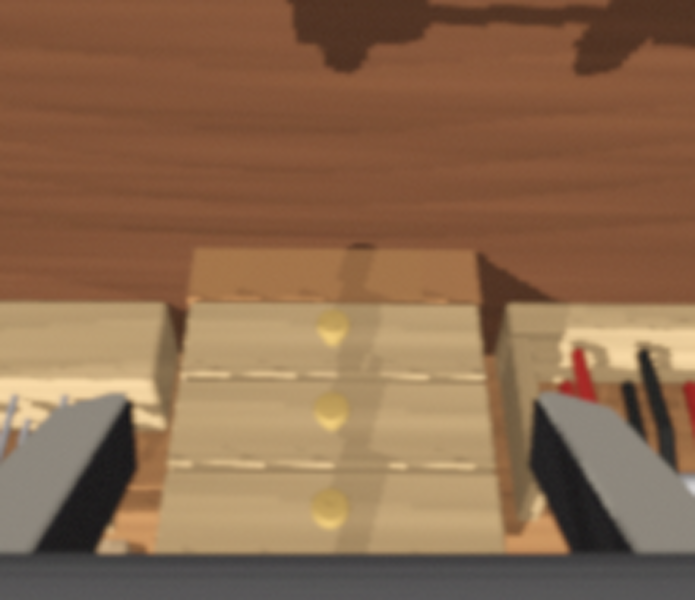

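```bash
python3 -m inch '[{"offset":[0,20,-40],"spin":0},{"offset":[0,45,-80],"spin":0},{"offset":[0,60,-105],"spin":0},{"offset":[0,65,-110],"spin":0},{"offset":[0,65,-110],"spin":0}]'
python3 -c "
from h import *
from cell import r,camera
o=r.observe()
c=camera('wrist')
a=c['color'][100:290,150:370,::-1]; cv2.imwrite('pics/wrist14z.png',cv2.resize(a,(695,600),interpolation=cv2.INTER_CUBIC))
"
```

```text
clock: 20.2
eef_pos: [0.5117, 0.0744, 0.3028]
tcp_rot: [[-0.026, 0.812, 0.583], [1.0, 0.028, 0.005], [-0.013, 0.583, -0.813]]
wrist_force: [0.1, -0.4, -0.7]
width: 0.0822
```

View pics/wrist14z.png

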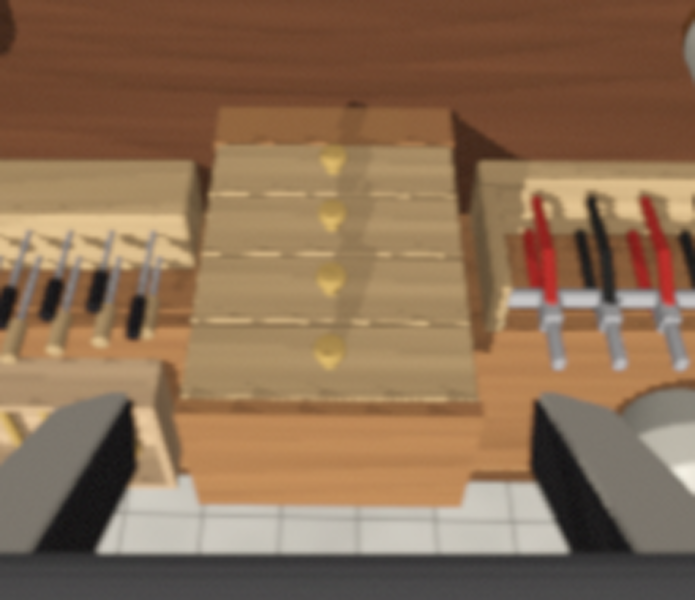

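The top drawer is flush with the others. The chest stands upright, level with the rack and file-block fronts (foot edge at row ~108, about the same at both ends) and centred. The gripper is clear, so I'm handing in.

```bash
python3 -c "
from cell import r
print(r.job_done())"
```

```text
the job is handed in; nothing more can be done
None
```

The top drawer is shut and the chest stands in the gap with its back against the shelf board. I handed the job in at about 20 s of the 51 s allowed.

**How it was done**
- **Tool tilt:** the move command only shifts the tool and turns it about its own axis. I therefore stretched the arm past its reach in short calls until the tool tilted about 36°. Pointing straight down, the gripper's body would have hit the chest before the fingers reached its foot.
- **Drawer:** I pushed it in with both fingers either side of the knob, and stopped when the wrist force reached about 3 N.
- **Chest:** I pushed low on the foot, about 15 mm up, with the fingers spread 82 mm. I went slightly diagonally to shift it about 20 mm to the right, then straight until it met the board. I pressed it home at about 52 N with no measurable twist, then backed off.

**Last checks**
- **Position:** the overhead and wrist pictures show the chest upright, parallel to the rack and file-block fronts, and centred to about 2 mm.
- **Drawer:** all four drawer fronts are flush.
- **Bystanders:** none looked moved by eye; I did not measure them.

**Possible problems**
- **Joint 2:** while backing up before the drawer push, this joint ran into its limit. It read -0.831 rad against -0.83, and the wrist force peaked at about 107 N for a moment (the limit is 120 N). Nothing was touched, but it could count as passing the joint's range.
- **Chest angle:** the two cameras disagreed on the chest's starting angle by about 0.03 rad. I took the final squareness from the pictures and from the even pressure against the board.

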